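Find the case with the transformer and put it in the test dock

ROBOT

A 7-joint arm with a two-finger parallel gripper is mounted at the origin on the work surface. World frame = base frame: x ahead of the robot, y to its left, z up, the work surface at z = 0. Lengths are in m, angles in rad, forces in N, time in s.
With the tool pointing down it reaches from about 0.375 to 0.925 m from the base axis. Payload 3.1 kg.
Tool frame: the origin (TCP) lies between the finger pads; the fingertips stand 19 mm ahead of it and the grasp point (between the pads) is the TCP; z points along the fingers, y is the line along which they close (so a half turn about z gives the same grasp; the last joint's range is limited). The gripper opens to 85 mm and grips with 20 to 120 N. Pads are 22 mm wide; open, the fingers measure 114 mm over their backs; the gripper's body (76 mm by 85 mm) begins 54 mm behind the grasp point. The pads swing forward as they close: fully open they stand 13 mm farther back than shut.
Start: joints at [1.236, 0.383, 0.044, 1.598, -0.018, 1.161, -0.05], TCP at [0.153, -0.632, 0.25] pointing down, gripper open.
Joint ranges: [-2.61, 2.61], [-0.41, 2.15], [-1.48, 1.57], [0, 2.5], [-1.57, 4.71], [0.05, 1.97], [-2.85, 2.85]. Speed limits (rad/s): [2.79, 2.79, 3.14, 3.14, 3.14, 3.14, 3.14].

INTERFACE

Orientations are given as a unit quaternion [x, y, z, w].
In Python, from bench import move_ptp, movel, move_j, move_gripper, pause, inverse_kinematics, read_camera, camera_params, MotionError, sign_off, look_for, tip_of, read_time_s, read_qpos, read_joint_vel, read_effort, read_eef_pos, read_tcp_rot, read_ft_force, read_ft_torque, read_finger_gap, read_grasp_force gives the robot as it stands. Calls block until the motion is done:
- move_ptp(position, orientation): joint-space move of the TCP to a pose.
- movel(position, orientation=None, speed=0.15): straight line of the TCP; orientation=None keeps the orientation; speed is the mean speed in m/s.
- move_j(angles): joint-space move.
- move_gripper(opening, effort=None): finger opening in m; effort is the grip in N (None keeps the last); returns when the fingers have stopped.
- pause(seconds).
- inverse_kinematics(position, orientation): joint angles nearest the present ones, or None.
- read_camera(name): name is "scene" or "top"; returns the picture (400x640x3 uint8, red, green, blue); there is no depth.
- camera_params(name): a dict with "K" (3x3 intrinsics, pixels), "dist_coeffs" ([k1, k2, p1, p2, k3] as OpenCV has them; the pictures are not rectified), "camera_from_world" (4x4, takes a point from world to camera coordinates). Camera axes: x right, y down, z forward; pixel columns grow to the right and rows downward; lengths in m; the calibration is good to about 2 mm. A picture is of the moment at which its call begins. camera_params takes no time and is no camera call.
A pose or a line that the arm cannot do raises MotionError and nothing moves.
- sign_off(): hands the job in; it is judged then, once.
Trained networks look in the newest picture that a camera, given by its name, has taken for a name from the list of things; names that differ only in an ending like _2 or _b are one class to them, and where a whole thing is asked for, a point or a joint stands for the part that bears it (a point fixed in the world has none). Each returns a list of dicts, best first, with "confidence" (0 to 1); they miss things now and then, are a little off and sometimes report something else, mostly with a low value. They report only what shows in the picture. A call takes as long as a camera call.
- look_for(camera, name): "at" ([column, row] in pixels, amid what is visible of it).
- tip_of(camera, name): "at" ([column, row] in pixels: a listed point, or the origin of a listed thing).
Readings, each from a call of its own:
- read_time_s(): time.
- read_qpos(): joint angles.
- read_joint_vel(): joint speeds.
- read_effort(): joint torques, N m.
- read_eef_pos(): TCP position.
- read_tcp_rot(): TCP orientation.
- read_ft_force(): force on the tool from outside, world axes, zero at the start.
- read_ft_torque(): the same for the moment, N m.
- read_finger_gap(): finger opening in m.
- read_grasp_force(): force on a finger pad.
Only numpy, scipy, OpenCV 4.12 (cv2) and the standard library are available. Lean on these libraries where they do the work, as an engineer would, in place of code of your own. Each camera call takes 0.05 s, during which the arm holds its last target. There are 200 camera calls.

TASK

One of the three look-alike grey cases in the cream rack still has its transformer inside: lift them to find the heavy one. Stand that one upright on the black rubber mat and let go, then take it again by its two narrow ends and lower it between the cheeks of the test dock until it stands fully down, and let go. The two light cases must stand upright in the rack at the end; set cases down without dropping or tipping them, and leave the other things on the bench where they are.

Things in the scene. Friction and masses are not known exactly. Their poses are not given: they have to be found in the camera images.
- unit_1_c (a point): centre (50 mm above the underside) of one of three look-alike closed upright grey plastic cases, 64 (own x) x 44 (own y) x 100 mm high, z up, dark seam near the top, vent marks on the 64 mm faces. Two are nearly empty (0.15 to 0.21 kg), one holds a transformer (0.53 to 0.72 kg in all); which one changes, only weight tells. In the rack 40 to 72 mm is free between them
- unit_2_c (a point): centre (50 mm above the underside) of one of three look-alike closed upright grey plastic cases, 64 (own x) x 44 (own y) x 100 mm high, z up, dark seam near the top, vent marks on the 64 mm faces. Two are nearly empty (0.15 to 0.21 kg), one holds a transformer (0.53 to 0.72 kg in all); which one changes, only weight tells. In the rack 40 to 72 mm is free between them
- unit_3_c (a point): centre (50 mm above the underside) of one of three look-alike closed upright grey plastic cases, 64 (own x) x 44 (own y) x 100 mm high, z up, dark seam near the top, vent marks on the 64 mm faces. Two are nearly empty (0.15 to 0.21 kg), one holds a transformer (0.53 to 0.72 kg in all); which one changes, only weight tells. In the rack 40 to 72 mm is free between them
- rack_floor (a point): centre of the inner floor (6 mm above the bench) of the fixed cream rack, a channel 318 mm long (own y), 78 mm wide (own x) inside, z up. Long walls, 70 mm high above this floor, face the cases' narrow ends, so there a gripper fits only over the 64 mm faces (44 mm grasp along y). Cases stand at y about -100, 0, +100 mm, long side along x. End lips 18 mm high
- mat_top (a point): centre of the top face of the black rubber mat, 150 x 150 mm and 3 mm thick, fixed flat on the bench; own x and y along its sides, z up
- dock_seat (a point): centre of the seat of the fixed cream dock, 20 mm above the bench, z up. Cheeks 56 mm long (own x), 8 thick, 85 high above the seat, inner faces at y = +-28 mm; ends open but for 8 mm high lips at x = +-38 mm. A case goes in upright, long side along x, either way round, 6 mm play all round, no room for fingers at the cheeks: hold it over its narrow ends (64 mm grasp). Base 110 x 90 mm

How it is judged:
On the way:
1. the heavy case stands upright on the mat by itself, let go (((contact force between unit_1 and mat above 3.5 N and contact force between unit_1 and the arm below 0.1 N and contact force between unit_1 and the fingers below 0.1 N and x of unit_1_c in the frame of mat_top between -0.075 and 0.075 m and y of unit_1_c in the frame of mat_top between -0.075 and 0.075 m and linear speed of unit_1 below 0.02 m/s and angle between unit_1_c's own z axis and vertical below 0.1 rad) or (contact force between unit_2 and mat above 3.5 N and contact force between unit_2 and the arm below 0.1 N and contact force between unit_2 and the fingers below 0.1 N and x of unit_2_c in the frame of mat_top between -0.075 and 0.075 m and y of unit_2_c in the frame of mat_top between -0.075 and 0.075 m and linear speed of unit_2 below 0.02 m/s and angle between unit_2_c's own z axis and vertical below 0.1 rad) or (contact force between unit_3 and mat above 3.5 N and contact force between unit_3 and the arm below 0.1 N and contact force between unit_3 and the fingers below 0.1 N and x of unit_3_c in the frame of mat_top between -0.075 and 0.075 m and y of unit_3_c in the frame of mat_top between -0.075 and 0.075 m and linear speed of unit_3 below 0.02 m/s and angle between unit_3_c's own z axis and vertical below 0.1 rad))), for 0.2 s.
At the end, for the whole second after the job is handed in: The heavy case (over 3.5 N on the dock) stands released, at rest and upright (0.1 rad) on the dock's seat, centre within 9 mm of the seat's each way and at most 3 mm high; both light cases stand upright and at rest on the rack's floor, anywhere along it ((((contact force between unit_1 and dock above 3.5 N and x of unit_1_c in the frame of dock_seat between -0.009 and 0.009 m and y of unit_1_c in the frame of dock_seat between -0.009 and 0.009 m and z of unit_1_c in the frame of dock_seat below 0.053 m and linear speed of unit_1 below 0.02 m/s and angle between unit_1_c's own z axis and vertical below 0.1 rad) and (x of unit_2_c in the frame of rack_floor between -0.012 and 0.012 m and y of unit_2_c in the frame of rack_floor between -0.145 and 0.145 m and z of unit_2_c in the frame of rack_floor below 0.054 m and linear speed of unit_2 below 0.02 m/s and angle between unit_2_c's own z axis and vertical below 0.1 rad) and (x of unit_3_c in the frame of rack_floor between -0.012 and 0.012 m and y of unit_3_c in the frame of rack_floor between -0.145 and 0.145 m and z of unit_3_c in the frame of rack_floor below 0.054 m and linear speed of unit_3 below 0.02 m/s and angle between unit_3_c's own z axis and vertical below 0.1 rad)) or ((contact force between unit_2 and dock above 3.5 N and x of unit_2_c in the frame of dock_seat between -0.009 and 0.009 m and y of unit_2_c in the frame of dock_seat between -0.009 and 0.009 m and z of unit_2_c in the frame of dock_seat below 0.053 m and linear speed of unit_2 below 0.02 m/s and angle between unit_2_c's own z axis and vertical below 0.1 rad) and (x of unit_1_c in the frame of rack_floor between -0.012 and 0.012 m and y of unit_1_c in the frame of rack_floor between -0.145 and 0.145 m and z of unit_1_c in the frame of rack_floor below 0.054 m and linear speed of unit_1 below 0.02 m/s and angle between unit_1_c's own z axis and vertical below 0.1 rad) and (x of unit_3_c in the frame of rack_floor between -0.012 and 0.012 m and y of unit_3_c in the frame of rack_floor between -0.145 and 0.145 m and z of unit_3_c in the frame of rack_floor below 0.054 m and linear speed of unit_3 below 0.02 m/s and angle between unit_3_c's own z axis and vertical below 0.1 rad)) or ((contact force between unit_3 and dock above 3.5 N and x of unit_3_c in the frame of dock_seat between -0.009 and 0.009 m and y of unit_3_c in the frame of dock_seat between -0.009 and 0.009 m and z of unit_3_c in the frame of dock_seat below 0.053 m and linear speed of unit_3 below 0.02 m/s and angle between unit_3_c's own z axis and vertical below 0.1 rad) and (x of unit_1_c in the frame of rack_floor between -0.012 and 0.012 m and y of unit_1_c in the frame of rack_floor between -0.145 and 0.145 m and z of unit_1_c in the frame of rack_floor below 0.054 m and linear speed of unit_1 below 0.02 m/s and angle between unit_1_c's own z axis and vertical below 0.1 rad) and (x of unit_2_c in the frame of rack_floor between -0.012 and 0.012 m and y of unit_2_c in the frame of rack_floor between -0.145 and 0.145 m and z of unit_2_c in the frame of rack_floor below 0.054 m and linear speed of unit_2 below 0.02 m/s and angle between unit_2_c's own z axis and vertical below 0.1 rad)))); the robot touches nothing.
It fails at once if a bystander (mouse, meter, jar, screwdriver, tape, mug) is moved by more than 30 mm (distance of any of mouse, meter, jar, screwdriver, tape, mug from where it was at the start of the episode above 0.03 m).
It fails at once if a case is tipped by more than 0.6 rad (angle between any of unit_1_c, unit_2_c, unit_3_c's own z axis and vertical above 0.6 rad).
It fails at once if a case is dropped or thrown (moves faster than 0.6 m/s with no finger on it) ((linear speed of unit_1 above 0.6 m/s and contact force between unit_1 and the fingers below 0.01 N) or (linear speed of unit_2 above 0.6 m/s and contact force between unit_2 and the fingers below 0.01 N) or (linear speed of unit_3 above 0.6 m/s and contact force between unit_3 and the fingers below 0.01 N)).
It also fails if it takes over 72 s, if anything falls off the work surface, if the arm or the gripper's body presses on something with over 40 N, if the wrist force passes 120 N, or if a joint passes its speed limit or range.

## Working session

There is one attempt and no reset: what is moved stays moved. The work goes in short steps, each a Python script; the robot and the scene stay as the last script left them, time stands still between calls to the robot, and variables do not carry over. Pictures are saved under pics/ and viewed, at most 10 in all, crops included, and the job is handed in when it is done.

```bash
mkdir -p pics; ls
python3 - <<'E'
from bench import *
import cv2, numpy as np
for c in ("top","scene"):
    im=read_camera(c); cv2.imwrite(f"pics/{c}0.png",im[:,:,::-1])
    p=camera_params(c); T=np.array(p["camera_from_world"]); print(c,np.round(-T[:3,:3].T@T[:3,3],3),np.round(T[:3,:3],2).tolist(),np.round(p["K"],1).tolist(),p["dist_coeffs"])
    for n in ("unit_1_c","rack_floor","mat_top","dock_seat"):
        print(n,[(np.round(d["at"],1).tolist(),round(d["confidence"],2)) for d in tip_of(c,n)])
print(read_time_s(),read_tcp_rot(),read_ft_force())
E
```

```text
pics
top [0.344 0.031 1.129] [[-0.02, -1.0, 0.0], [-0.98, 0.02, -0.18], [0.18, -0.01, -0.98]] [[507.4, 0.0, 329.2], [0.0, 507.4, 198.7], [0.0, 0.0, 1.0]] [-0.15543841  0.          0.          0.          0.        ]
unit_1_c [([287.8, 182.4], 0.69)]
rack_floor [([246.1, 189.6], 0.67)]
mat_top [([459.0, 210.6], 0.98)]
dock_seat [([374.5, 228.0], 0.93)]
scene [1.382 0.114 0.755] [[-0.15, 0.99, 0.02], [0.62, 0.11, -0.78], [-0.77, -0.11, -0.63]] [[488.2, 0.0, 316.8], [0.0, 488.2, 200.6], [0.0, 0.0, 1.0]] [-0.07394643  0.          0.          0.          0.        ]
unit_1_c [([366.9, 214.3], 0.86)]
rack_floor [([411.3, 239.4], 0.74)]
mat_top [([206.6, 202.9], 0.58)]
dock_seat [([288.0, 194.8], 0.79)]
0.5 [ 9.92997348e-01  1.18136630e-01  8.97133004e-07 -5.03178211e-05] [0.22491337 0.1349096  0.11240451]
```

View pics/top0.png

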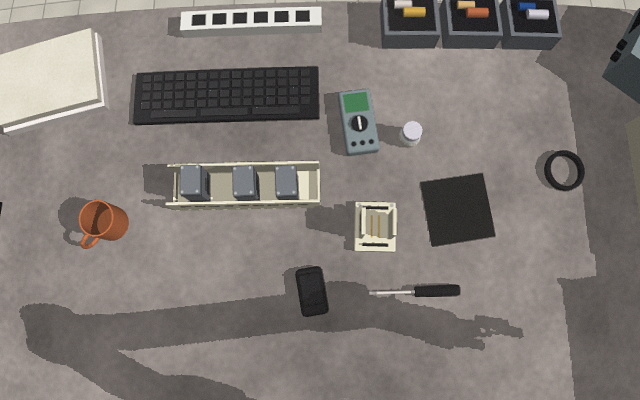

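View pics/scene0.png

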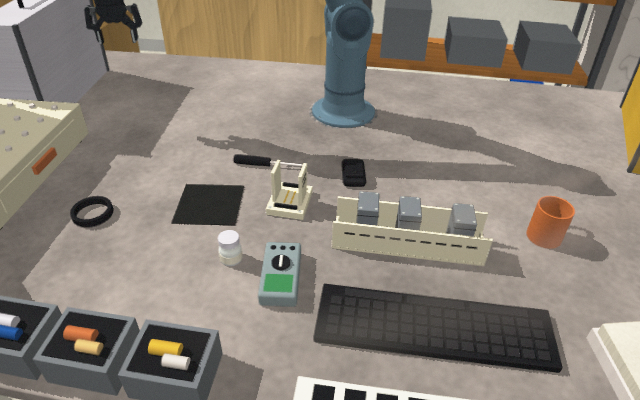

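The rack with its three cases runs along world y (top: cases at (194,182), (244,182), (286,181)). The dock is at (376,227) with its cheeks left and right, and the mat is at (458,210). The pen jar, meter, mouse and screwdriver lie nearby. Next I make ortho-rectified crops at the known heights for precise poses.

```bash
cat > h.py <<'E'
import numpy as np, cv2
from bench import *
from scipy.spatial.transform import Rotation as R
def proj(c,P):
    p=camera_params(c); T=np.array(p["camera_from_world"])
    return cv2.projectPoints(np.asarray(P,float).reshape(-1,1,3),cv2.Rodrigues(T[:3,:3])[0],T[:3,3],np.array(p["K"]),np.array(p["dist_coeffs"]))[0].reshape(-1,2)
def ortho(im,c,z,x0,x1,y0,y1,s):
    "view from above at height z: rows from x1 down to x0, columns from y1 to y0, s pixels per m"
    h,w=int((x1-x0)*s),int((y1-y0)*s); v,u=np.mgrid[:h,:w]
    m=proj(c,np.stack([x1-v/s,y1-u/s,np.full(u.shape,z)],-1)).reshape(h,w,2).astype(np.float32)
    return cv2.remap(im,m[...,0],m[...,1],cv2.INTER_CUBIC)
def ray(c,uv,z):
    p=camera_params(c); T=np.array(p["camera_from_world"])
    n=cv2.undistortPoints(np.array(uv,float).reshape(-1,1,2),np.array(p["K"]),np.array(p["dist_coeffs"])).reshape(2)
    o=-T[:3,:3].T@T[:3,3]; d=T[:3,:3].T@np.r_[n,1]; return o+d*(z-o[2])/d[2]
def down(yaw):  # tool y (closing line) at yaw+90deg; tool x at yaw
    return (R.from_euler('z',yaw)*R.from_euler('x',np.pi)).as_quat()
E
python3 - <<'E'
from h import *
im=cv2.imread("pics/top0.png")
for n,uv,z in (("u1",(194,182),.106),("u2",(244,182),.106),("u3",(286,181),.106),("dock",(374.5,228),.02),("mat",(459,210.6),.003),("rack",(246,189.6),.006)): print(n,np.round(ray("top",uv,z),3))
for n,uv,z in (("dock",(288,194.8),.02),("mat",(206.6,202.9),.003),("rack",(411.3,239.4),.006)): print("scene",n,np.round(ray("scene",uv,z),3))
S=2000
def tile(z,x0,x1,y0,y1,t):
    o=ortho(im,"top",z,x0,x1,y0,y1,S)
    for k in range(0,o.shape[1],100): cv2.line(o,(k,0),(k,8),(0,0,255),1)
    for k in range(0,o.shape[0],100): cv2.line(o,(0,k),(8,k),(0,0,255),1)
    cv2.putText(o,t,(12,20),0,.5,(0,255,255),1); return o
a=tile(.106,.30,.43,-.01,.37,"z106"); b=tile(.076,.30,.43,-.01,.37,"z76")
print(a.shape)
cv2.imwrite("pics/rack.png",np.vstack([a,b]))
d=tile(.105,.22,.36,-.15,0,"z105"); e=tile(.020,.22,.36,-.15,0,"z20")
cv2.imwrite("pics/dock.png",np.hstack([d,e]))
m=ortho(im,"top",.003,.15,.45,-.4,-.1,S); g=(m.max(2)<55).astype(np.uint8)
g=cv2.morphologyEx(g,cv2.MORPH_OPEN,np.ones((15,15)))
n,l,st,_=cv2.connectedComponentsWithStats(g); k=1+st[1:,4].argmax()
r=cv2.minAreaRect(np.argwhere(l==k)[:,::-1].astype(np.float32)); print("mat",.45-r[0][1]/S,-.1-r[0][0]/S,np.array(r[1])/S,r[2])
E
```

```text
u1 [0.568 0.303 0.106]
u2 [0.566 0.197 0.106]
u3 [0.566 0.11  0.106]
dock [ 0.474 -0.077  0.02 ]
mat [ 0.511 -0.273  0.003]
rack [0.57  0.209 0.006]
scene dock [ 0.477 -0.084  0.02 ]
scene mat [ 0.52  -0.277  0.003]
scene rack [0.57  0.215 0.006]
(260, 760, 3)
mat 0.3334104156494141 -0.21219979858398438 [0.02420308 0.09981167] 88.80650329589844
```

View pics/rack.png

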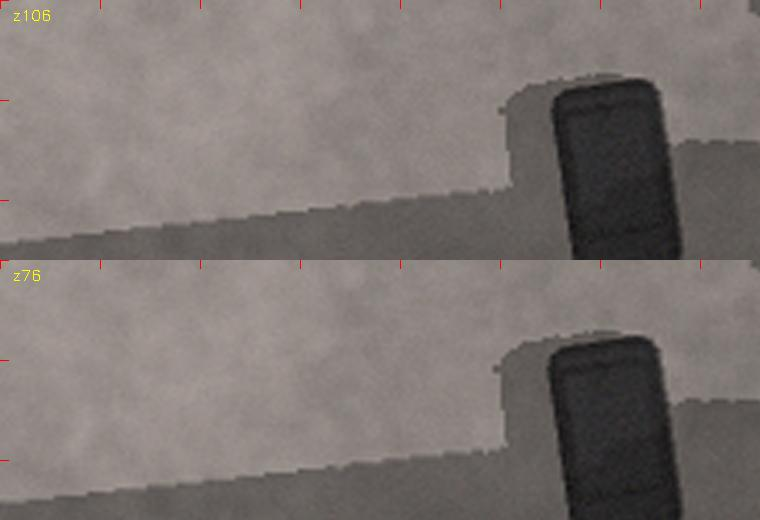

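View pics/dock.png

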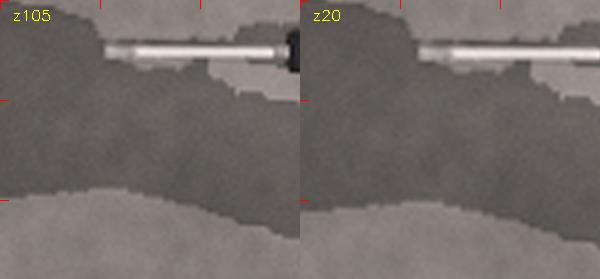

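These crops show only the mouse and the screwdriver, because I guessed the wrong x range. I redo them around the computed positions.

Run:
```python
from h import *
im=cv2.imread("pics/top0.png")
S=2000
def tile(z,x0,x1,y0,y1,t):
    o=ortho(im,"top",z,x0,x1,y0,y1,S)
    for k in range(0,o.shape[1],100): cv2.line(o,(k,0),(k,8),(0,0,255),1)
    for k in range(0,o.shape[0],100): cv2.line(o,(0,k),(8,k),(0,0,255),1)
    cv2.putText(o,t,(12,20),0,.5,(0,255,255),1); return o
a=tile(.106,.50,.64,.02,.39,"z106"); b=tile(.076,.50,.64,.02,.39,"z76")
cv2.imwrite("pics/rack.png",np.vstack([a,b]))
d=tile(.105,.40,.55,-.16,0,"z105"); e=tile(.020,.40,.55,-.16,0,"z20")
cv2.imwrite("pics/dock.png",np.hstack([d,e]))
m=ortho(im,"top",.003,.4,.63,-.39,-.16,S); g=(m.max(2)<55).astype(np.uint8)
g=cv2.morphologyEx(g,cv2.MORPH_OPEN,np.ones((15,15)))
n,l,st,_=cv2.connectedComponentsWithStats(g); k=1+st[1:,4].argmax()
r=cv2.minAreaRect(np.argwhere(l==k)[:,::-1].astype(np.float32)); print("mat",.63-r[0][1]/S,-.16-r[0][0]/S,np.array(r[1])/S,r[2])
for n in ("mouse","meter","jar","screwdriver"):
    print(n,np.round(ray("top",look_for("top",n)[0]["at"],.02),3)) if 0 else None
```

```text
mat 0.515210952758789 -0.26953485107421876 [0.14698021 0.14881902] 82.832763671875
```

View pics/rack.png

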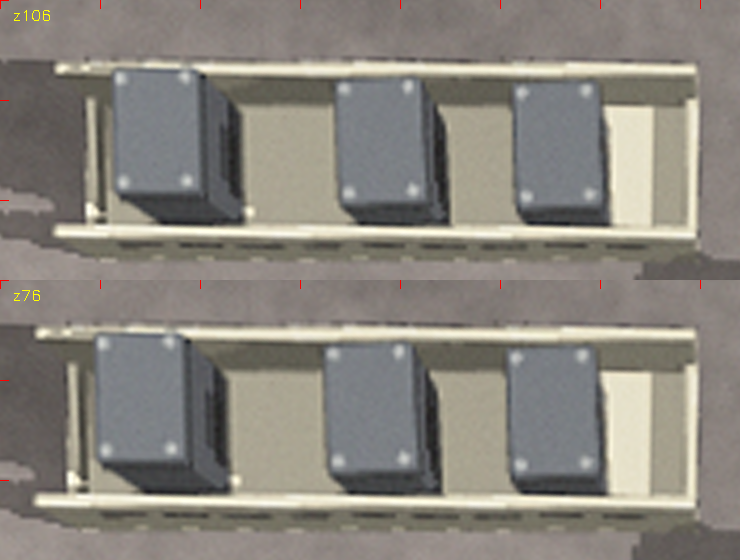

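View pics/dock.png

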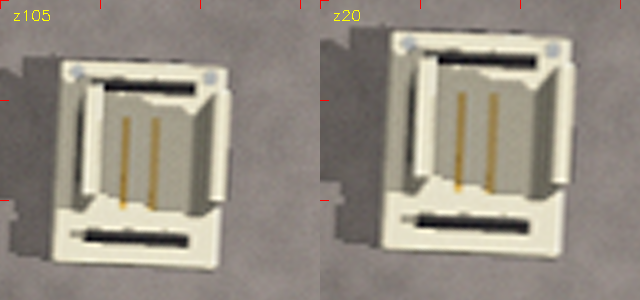

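The case centres come out at (0.575,0.313), (0.571,0.201) and (0.568,0.112). The dock is at (0.478,-0.078) with yaw about -0.045, and the mat at (0.515,-0.270). Next I weigh the cases by lifting each a little, stopping at the heavy one.

```bash
cat >> h.py <<'E'
def settle_down(z_min, q, step=.001, dF=2.5):
    "lower straight until the upward force rises by dF or z_min is reached"
    pause(.2); f0=read_ft_force()[2]; p=np.array(read_eef_pos())
    z=p[2]
    while z>z_min:
        z-=step; movel([p[0],p[1],z],q,speed=.03)
        if read_ft_force()[2]-f0>dF: break
    return z, read_ft_force()[2]-f0
E
cat > weigh.py <<'E'
from h import *
U={"A":(.5752,.3128,.015),"B":(.5705,.201,.043),"C":(.568,.1115,.05)}
for n in "CBA":
    x,y,w=U[n]; q=down(w); G=.072
    move_gripper(.064,60)
    move_ptp([x,y,.19],q); movel([x,y,G],q,speed=.12); pause(.15); f0=read_ft_force()
    move_gripper(.03); gap=read_finger_gap(); fg=read_ft_force()
    movel([x,y,G+.03],q,speed=.06); pause(.3); f1=read_ft_force()
    print(n,"gap",round(gap,4),"dF",np.round(f1-f0,2),"side",np.round(fg-f0,1),"t",read_time_s(),"j",np.round(read_qpos(),2))
    if f1[2]-f0[2]<-3.5: print("heavy",n); break
    print(settle_down(G-.002,q)); move_gripper(.064); movel([x,y,.19],q,speed=.2)
E
python3 weigh.py
```

```text
C gap 0.0432 dF [-0.71  0.52 -0.82] side [-0.3  0.3  3.9] t 6.3917 j [ 0.36  0.56 -0.78  1.85  0.48  0.93 -2.16]
(np.float64(0.07187466312973988), np.float64(7.322079564562202))
B gap 0.0438 dF [-0.51 -0.95 -6.75] side [-1.8 -2.4  3.8] t 18.3833 j [ 0.2   0.61 -0.78  1.79  0.51  0.96 -2.32]
heavy B
```

Case B is heavy (6.75 N). I carry it to the mat, set it down and let go, then take it again by the narrow ends.

```bash
cat > mat.py <<'E'
from h import *
x,y=.515,-.270; w=-.045; q=down(w)
p=read_eef_pos()
movel([p[0],p[1],.22],down(.043),speed=.15)
move_ptp([x,y,.20],q)
print("gap",read_finger_gap(),"t",read_time_s())
movel([x,y,.076],q,speed=.1)
print("touch",settle_down(.066,q))
move_gripper(.064); pause(.5); movel([x,y,.2],q,speed=.2)
print("j",np.round(read_qpos(),2),"t",read_time_s())
for s in (1,-1):
    print(s,inverse_kinematics([x,y,.2],down(w+s*np.pi/2)),inverse_kinematics([.478,-.078,.2],down(w+s*np.pi/2)))
im=read_camera("scene"); im2=read_camera("top")
a=cv2.resize(im[150:290,150:520,::-1],None,fx=2,fy=2); b=cv2.resize(im2[140:270,160:530,::-1],None,fx=2,fy=2)
cv2.imwrite("pics/mat.png",np.vstack([a,b]))
E
python3 mat.py
```

```text
gap 0.04292630482199536 t 21.05
touch (np.float64(0.06864589829134048), np.float64(10.657641818868763))
j [ 1.08  0.43 -0.82  1.78  0.35  1.08 -1.48] t 26.2833
1 [ 1.28667961  0.56796273 -1.12858662  1.77440196  0.5579278   1.16375371
 -0.05957624] [ 1.18169185  0.37948985 -1.26109058  1.99393661  0.41510398  1.06516742
 -0.31263165]
-1 [ 0.19043326  0.30914486  0.26219148  1.82525447 -0.09273298  1.01905325
 -2.69716351] [-0.96941959  0.23689108  1.17516715  2.07452115 -0.26195824  0.99032236
 -2.84502236]
```

View pics/mat.png

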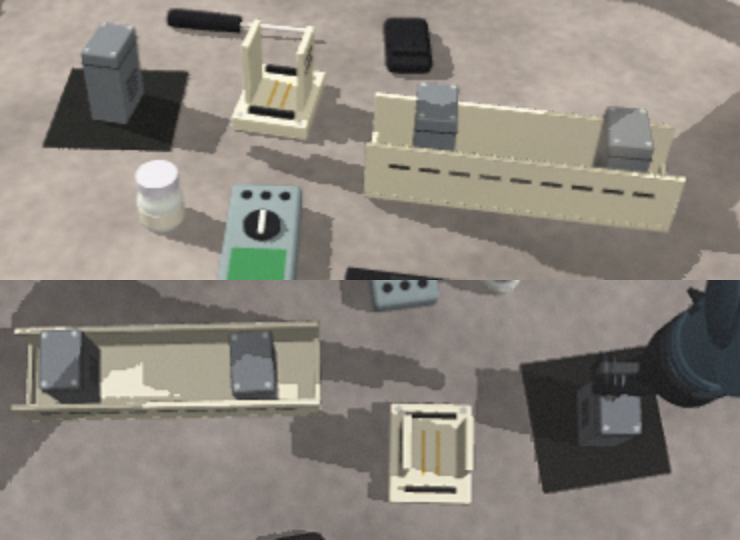

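The case stands upright on the mat, and both light cases stand in the rack. Next I regrip the narrow ends and hover above the dock.

```bash
cat > grip2.py <<'E'
from h import *
x,y=.515,-.270; w=-.045+np.pi/2; q=down(w)
move_gripper(.083,60)
move_ptp([x,y,.2],q); movel([x,y,.069],q,speed=.1); pause(.15); f0=read_ft_force()
move_gripper(.05); print("gap",read_finger_gap(),"side",np.round(read_ft_force()-f0,1))
movel([x,y,.2],q,speed=.12); pause(.2); print("dF",np.round(read_ft_force()-f0,2))
x,y=.478,-.078
move_ptp([x,y,.21],q); movel([x,y,.180],q,speed=.1)
print("pos",read_eef_pos(),"gap",read_finger_gap(),"t",read_time_s())
im=read_camera("scene"); im2=read_camera("top")
a=cv2.resize(im[110:240,220:370,::-1],None,fx=2.6,fy=2.6,interpolation=cv2.INTER_CUBIC); b=cv2.resize(im2[150:280,300:450,::-1],None,fx=2.6,fy=2.6,interpolation=cv2.INTER_CUBIC)
cv2.imwrite("pics/hover.png",np.hstack([a,b]))
E
python3 grip2.py
```

```text
gap 0.06325585746279605 side [1.7 0.6 1.7]
dF [ 1.05  0.77 -6.32]
pos [ 0.47768253 -0.07837273  0.17929815] gap 0.0633646802472925 t 32.6083
```

View pics/hover.png

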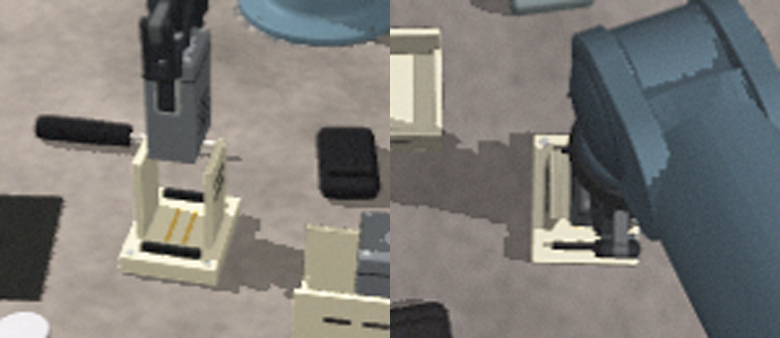

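Seen in the scene picture, the case bottom (cols 147–203) is centred between the cheek tops' inner edges (about 146–206). I lower it with force watching.

```bash
cat > dock.py <<'E'
from h import *
x,y=.478,-.078; q=down(-.045+np.pi/2)
f0=read_ft_force()
for z in (.165,.15,.13,.11,.092):
    movel([x,y,z],q,speed=.06); f=read_ft_force()-f0; print(z,np.round(f,1))
    if np.linalg.norm(f)>8: print("contact, stop"); raise SystemExit
print("touch",settle_down(.082,q),np.round(read_eef_pos(),4))
E
python3 dock.py
```

```text
0.165 [-0.4  0.5 -0.4]
0.15 [-0.2  0.5  0.8]
0.13 [-0.3  0.4  0.7]
0.11 [0.1 0.8 0.1]
0.092 [0.  0.6 0.3]
touch (np.float64(0.08626885081541616), np.float64(5.214991933073965)) [ 0.4785 -0.0779  0.0867]
```

Run:
```python
from h import *
x,y=.478,-.078; q=down(-.045+np.pi/2)
move_gripper(.083); pause(.3); movel([x,y,.25],q,speed=.15)
move_ptp([.40,-.35,.3],q)
print(read_time_s())
im=read_camera("scene"); im2=read_camera("top")
a=cv2.resize(im[130:270,150:520,::-1],None,fx=2,fy=2); b=cv2.resize(im2[140:270,160:530,::-1],None,fx=2,fy=2)
cv2.imwrite("pics/end.png",np.vstack([a,b]))
```

```text
39.6083
```

View pics/end.png

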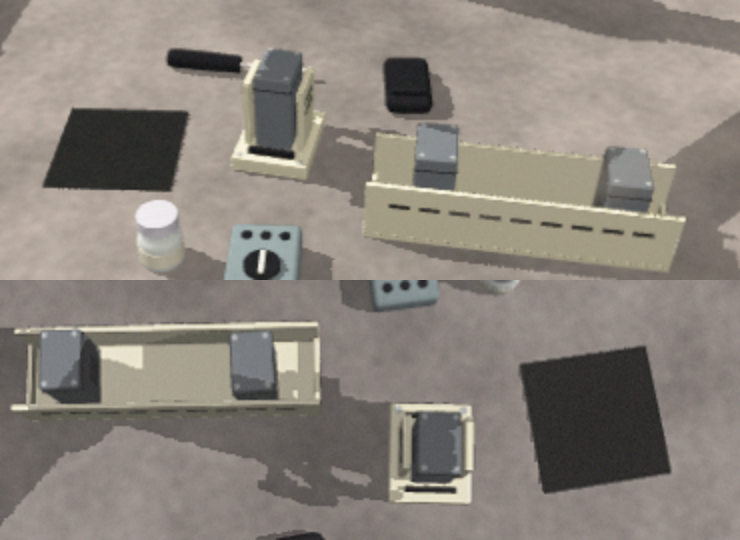

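The heavy case stands upright between the dock cheeks (about (275,100) in the crop). Both light cases are upright in the rack, and nothing else near the work area looks moved. I hand it in.

```bash
python3 -c "
from bench import *
print(sign_off())"
```

```text
the job is handed in; nothing more can be done
None
```

The heavy case (the middle one, about 0.69 kg) was set down and released on the mat, then lowered fully into the test dock and let go; the light cases stand upright in the rack, and the job was handed in at about 40 s, with no verdict returned.

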